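Clear the photo mat and raise the parcel camera

TASK

With the hand sweeper, not the fingers, sweep the four stray chocolate tablets well into the three-sided steel pen, then let go of the sweeper, standing upright on the counter. Next press the camera monopod's green release button right down, take the yellow grip, pull up past the first stop to the second, and finish while still holding it fully extended. Leave the parcels, label roll, tin and tong cup where they are.

Things in the scene. Friction and masses are not known exactly. Their poses are not given: they have to be found in the camera images.
- pen: Fixed sheet-steel pen on the counter, open on top and on its +y side, no floor. Origin on the counter, middle of the inner space: x -95 to +95 mm, y -65 (closed end) to +65 mm (open mouth). Walls 6 mm thick, 25 mm high. A flat dark grey photo mat (no thickness) lies before the mouth, y +75 to +255 mm, 190 mm wide. z up; it may be turned a little.
- tablet0: Loose chocolate tablet, dark brown with an orange paper band, 30 x 30 x 14 mm, 12 to 21 g, lying flat on the photo mat, any yaw. Origin at the centre of its underside. The four are alike and lie within 35 mm either side of the pen's y axis, 90 to 225 mm from the pen's origin towards the open side.
- tablet1: Loose chocolate tablet, dark brown with an orange paper band, 30 x 30 x 14 mm, 12 to 21 g, lying flat on the photo mat, any yaw. Origin at the centre of its underside.
- tablet2: Loose chocolate tablet, dark brown with an orange paper band, 30 x 30 x 14 mm, 12 to 21 g, lying flat on the photo mat, any yaw. Origin at the centre of its underside.
- tablet3: Loose chocolate tablet, dark brown with an orange paper band, 30 x 30 x 14 mm, 12 to 21 g, lying flat on the photo mat, any yaw. Origin at the centre of its underside.
- sweeper: Loose hand sweeper, 0.2 to 0.3 kg, on the counter 290 to 330 mm from the pen's origin along the pen's +y, long side roughly along the pen's x. Flat-bottomed block 130 (x) x 44 (y) x 28 mm high; either long side can push. On its middle an upright blue grip, 26 (x) x 36 mm (y), from 28 to 88 mm high. Origin at the centre of its underside, z up.
- release_top (a point): Centre of the top face of the green release button, 32 mm across, on the monopod's foot, 100 mm from the mast axis along the monopod's +y; 53 mm above the counter when up. It goes straight down 8 mm against about 3 N and stays down. Black housing 48 mm across, rim 40 mm above the counter.
- release (a joint): Travel of the release button in m: 0 up (mast locked), 0.008 fully down (mast free); the lock lets go when it is more than about 0.006 down.
- monopod: Fixed foot and outer tube of the camera monopod. Origin on the counter, on the vertical mast axis. Foot 100 mm (x) by y -70 to +140 mm, 12 mm thick; outer tube 42 mm across (collar 52), 95 mm high. Button towards +y; camera towards -y (x +-33 mm, y -52 to -84 mm, 91 to 133 mm high when retracted). z up.
- mast_grip (a point): Point inside the yellow grip atop the monopod's upper section, on the mast axis, 155 mm above the counter retracted, 265 mm at the second stop. Grip block 28 mm along the monopod's x, 42 mm along its y, 52 mm tall: this point is 20 mm below its top, 32 mm above its lower end. It moves straight up and down only.
- upper_section (a joint): How far the upper section is drawn out of the lower one, in m: 0 retracted, 0.055 fully out. It needs about 4 to 6 N and comes first; its end is the first stop.
- lower_section (a joint): How far the lower section is out of the outer tube, m: 0 retracted, 0.055 fully out. Held by friction, it follows after the first stop and needs about 8 to 12 N of upward pull in all; its solid end, both sections out (110 mm in all), is the second stop. Let go, the upper section sinks back by weight and spring.
- loaf0: Bystander: loaf parcel in light grey paper with a white sleeve, 90 x 200 x 70 mm, long side roughly along y. Origin at the centre of its underside.
- loaf1: Bystander: loaf parcel in brown paper with a white sleeve, 90 x 200 x 70 mm, long side roughly along y. Origin at the centre of its underside.
- label_roll: Bystander: roll of white labels lying flat, 76 mm across, 30 mm high. Origin at the centre of its underside.
- tin: Bystander: small tin, 56 mm across, 50 mm high. Origin at the centre of its underside.
- tong_cup: Bystander: steel cup, 72 mm across and 110 mm high, holding tongs that rise to about 200 mm. Origin at the centre of its underside.
Mind the look-alikes: they are no part of the job. There is more than one size of the sweeper; the job needs the smallest. Leave any red look-alike of the tablet1 alone.

How it is judged:
By the outcome, as a careful person would: the job done as asked, in the order asked, and still so for the second after the job is handed in, while the arm keeps its last pose, push and grip.
It also fails if it takes over 64 s, if anything falls off the work surface, if the arm or the gripper's body presses on something with over 40 N, if the wrist force passes 120 N, or if a joint passes its speed limit or range.

ROBOT

A 7-joint arm with a two-finger parallel gripper is mounted at the origin on the work surface. World frame = base frame: x ahead of the robot, y to its left, z up, the work surface at z = 0. Lengths are in m, angles in rad, forces in N, time in s.
With the tool pointing down it reaches from about 0.4 to 0.85 m from the base axis. Payload 10.4 kg.
Tool frame: the origin (TCP) lies on the centre line of the jaws, within the pads' length; the fingertips stand r.tip_extent ahead of it and the grasp point (between the pads) lies 8 mm behind it (r.tip_extent is the distance from the TCP to the fingertips, in m); z points along the fingers, y is the direction in which the jaws open and shut (so a half turn about z gives the same grasp; the last joint's range is limited). The gripper opens to 87 mm and grips with 3 to 60 N. Pads are 19 mm wide; open, the fingers measure 117 mm over their backs; the gripper's body (75 mm by 190 mm) begins 51 mm behind the grasp point.
Start: joints at [1.08, 0.332, -0.065, 1.46, 0.022, 1.35, -0.088], TCP at [0.282, -0.558, 0.234] pointing down, gripper open.
Joint ranges: [-2.6, 2.6], [-0.5, 2.12], [-1.47, 1.34], [0.16, 2.42], [-1.27, 4.41], [0.06, 2.06], [-2.6, 2.6]. Speed limits (rad/s): [2.22, 2.22, 2.79, 2.79, 3.14, 3.14, 3.14].

INTERFACE

Orientations are given as a unit quaternion [x, y, z, w].
In Python, from bench import r gives the robot as it stands.
- The arm moves only by the shell command python3 -m jog 'ROWS' [FORCE]. ROWS is JSON, a list of rows, each a list of 7 numbers: the shift along the tool's x, y, z in cm, then the turn, a rotation vector about the tool's x, y, z in rad, then the opening, from -1 (shut) to 1 (fully open). In form: [[tx, ty, tz, wx, wy, wz, jaw], ...]. A call has 1 to 20 rows; each row shifts and turns the commanded pose from where the row before left it, along the tool's axes as they then stand; what a row does not reach is not made up. A row lasts 1/8 s, in which the tool goes at most 62.5 mm and 10.7 degrees, less where a joint would pass 70% of its speed; a pose out of reach is approached as far as the arm can. A call with a gripper value outside its range is refused whole. The fingers move at their own pace and stop on an object; FORCE is the grip in N (left out, the last holds). Time passes only in rows, so rows that do not move let the fingers close. It gives the time, the measured TCP pose, the force and the opening at its end, in the units of the state.
- r.read_state(): the state, without advancing time (a new reading comes with each control period).
- r.camera(name): name is "scene" or "top" or "wrist"; returns a dict with "frame" (480x640x3 uint8, red, green, blue), "fx", "fy", "cx", "cy" (pixels), "camera_from_world" (4x4, takes a point from world to camera coordinates). Camera axes: x right, y down, z forward; pixel columns grow to the right and rows downward; lengths in m; the calibration is good to about 2 mm. A picture is of the moment at which its call begins. There is no depth.
- r.close_job(): hands the job in, once; it reports no verdict.
Trained networks look in a picture, given as the dict that the camera call returned (one of the last four; its "shot" number tells which), for a name from the list of things; names that differ only in an ending like _2 or _b are one class to them, and where a whole thing is asked for, a point or a joint stands for the part that bears it (a point fixed in the world has none). Each returns a list of dicts, best first, with "score" (0 to 1); they miss things now and then, are a little off and sometimes report something else, mostly with a low value. They report only what shows in the picture. A call takes as long as a camera call. They do not tell look-alikes from the thing itself.
- r.search_frame(picture, thing): "rect" ([left, top, right, bottom] in pixels, round what is visible of it).
The state is a dict: "time": time; "joint_positions": joint angles; "joint_vel": joint speeds; "joint_torque": joint torques, N m; "ee_pos": TCP position; "eef_rot": TCP orientation; "ft_force": force on the tool from outside, world axes, zero at the start; "torque": the same for the moment, N m; "width": finger opening in m.
Only numpy, scipy, OpenCV 4.12 (cv2) and the standard library are available. Lean on these libraries where they do the work, as an engineer would, in place of code of your own. Each camera call takes 0.05 s, during which the arm holds its last target.

## Working session

There is one attempt and no reset: what is moved stays moved. The work goes in short steps, Python scripts to look and compute and a shell command to move; the robot and the scene stay as the last step left them, time stands still between calls to the robot, and variables do not carry over. Pictures are saved under pics/ and viewed, and the job is handed in when it is done.

```bash
ls; mkdir -p pics
python3 - <<'E'
from bench import r
import cv2
print(r.read_state(), r.tip_extent)
for n in ["scene","top","wrist"]:
    c=r.camera(n); cv2.imwrite(f"pics/{n}0.png",c["frame"][:,:,::-1]); print(n,c["fx"],c["cx"],c["cy"],c["camera_from_world"].tolist() if hasattr(c["camera_from_world"],"tolist") else c["camera_from_world"])
E
```

```text
pics
{'time': 0.0, 'joint_positions': array([ 1.08040296,  0.33286255, -0.06469348,  1.46096202,  0.02156656,
        1.34987723, -0.08848674]), 'joint_vel': array([ 4.55441742e-04, -6.67962789e-04,  2.72911642e-03,  9.53835263e-05,
        2.48572754e-04,  8.90963524e-04, -9.84489921e-04]), 'joint_torque': array([ 6.33471882e-04, -6.23250961e+01,  2.50170229e-02, -3.89888620e+01,
       -6.13421900e-02,  4.00051929e-02,  1.33434278e-04]), 'ee_pos': array([ 0.2816563 , -0.55751786,  0.23274983]), 'eef_rot': array([ 9.72767952e-01,  2.31780091e-01, -1.81203016e-04, -6.84106388e-04]), 'ft_force': array([1.46317205, 0.64193395, 0.17090502]), 'torque': array([0.00675164, 0.01473488, 0.02996631]), 'width': 0.0870511033140074} 0.011
scene 455.7144977785206 314.6845973620459 245.70695264989033 [[0.8619628416990479, 0.5068881852609318, 0.009188426033957513, -0.4931058167224419], [0.4056289907228152, -0.6786730868093294, -0.6122646185481296, -0.15778503973063535], [-0.30411376393595296, 0.5314764424540148, -0.7905995254875454, 1.2172298846001135], [0.0, 0.0, 0.0, 1.0]]
top 484.8323979889397 329.2637110676152 239.68903532293433 [[0.07517177657333744, -0.9971648685510704, -0.0033806706929583865, -0.01913072832119988], [-0.9721711729794466, -0.07253239301367487, -0.2227605494504732, 0.5807702171514009], [0.22188378587579388, 0.020031896845675454, -0.9748673287551433, 1.0555386966577773], [0.0, 0.0, 0.0, 1.0]]
wrist 419.51131960781527 319.843077798868 238.2792351630927 [[0.4523076608857188, -0.8918598422190536, -0.0019498053996922073, -0.6235503908173717], [-0.8597611843742154, -0.4366079736305443, 0.264922975986755, -0.033701970482568636], [-0.23712546414828264, -0.11815032458371383, -0.9642676055189382, 0.3916232266373943], [0.0, 0.0, 0.0, 1.0]]
```

View pics/scene0.png

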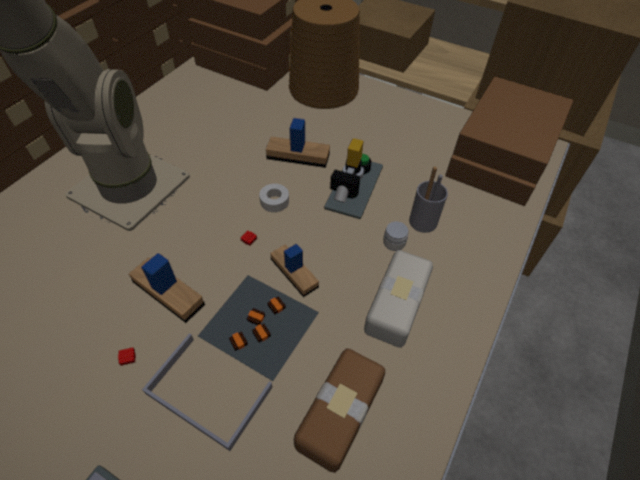

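View pics/top0.png

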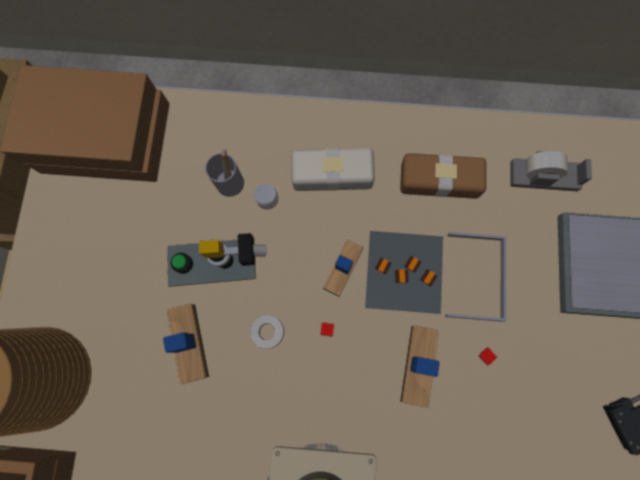

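View pics/wrist0.png

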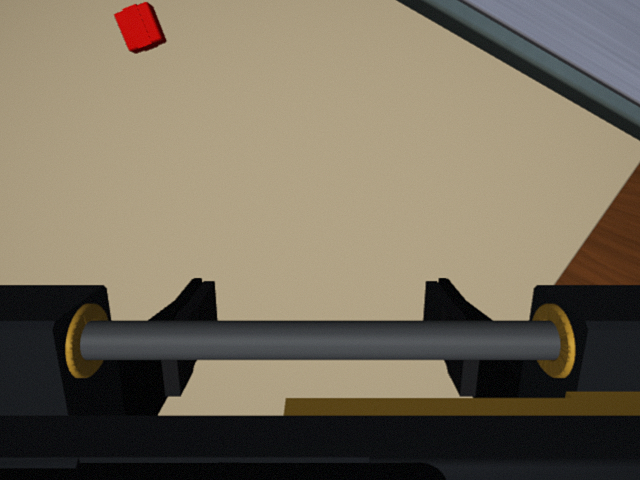

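```bash
cat > h.py <<'E'
import numpy as np, cv2
from bench import r
def w(c,u,v,z=0.0):
    M=np.array(c["camera_from_world"]); R,t=M[:3,:3],M[:3,3]
    d=R.T@np.array([(u-c["cx"])/c["fx"],(v-c["cy"])/c["fy"],1]); o=-R.T@t
    return o+d*(z-o[2])/d[2]
def px(c,p):
    M=np.array(c["camera_from_world"]); q=M[:3,:3]@np.array(p)+M[:3,3]
    return c["fx"]*q[0]/q[2]+c["cx"], c["fy"]*q[1]/q[2]+c["cy"]
def crop(c,x0,y0,x1,y1,s,name):
    cv2.imwrite("pics/"+name,cv2.resize(c["frame"][y0:y1,x0:x1,::-1],None,fx=s,fy=s,interpolation=cv2.INTER_CUBIC))
E
python3 - <<'E'
from h import *
c=r.camera("top")
crop(c,310,220,510,330,4,"t_sw.png")
crop(c,155,210,285,300,6,"t_mono.png")
for n in ["sweeper","tablet0","pen","release_top","mast_grip","monopod"]:
    for d in r.search_frame(c,n): print(n,round(d["score"],2),np.round(d["rect"],1))
c=r.camera("scene")
crop(c,230,110,390,230,5,"s_mono.png")
for n in ["sweeper","tablet0","release_top","mast_grip"]:
    for d in r.search_frame(c,n): print("scene",n,round(d["score"],2),np.round(d["rect"],1))
E
```

```text
sweeper 0.96 [327.5 243.1 363.  296.3]
sweeper 0.96 [401.8 324.9 440.3 408.8]
sweeper 0.75 [163.4 304.5 211.  382.4]
tablet0 0.7 [396.3 265.  411.1 283.6]
tablet0 0.64 [199.1 234.6 271.1 266.2]
tablet0 0.58 [418.5 271.6 440.6 287.6]
tablet0 0.56 [322.5 322.5 333.9 336.1]
tablet0 0.51 [481.2 347.6 496.1 365.8]
pen 0.92 [366.  225.3 509.3 318.8]
release_top 0.73 [173.9 257.5 185.5 267.9]
mast_grip 0.95 [201.5 236.3 266.9 265.2]
mast_grip 0.3 [398.3 264.8 411.5 282.3]
monopod 0.97 [170.  230.  264.3 286.6]
monopod 0.25 [199.4 233.8 272.6 264.6]
scene sweeper 0.9 [264.5 118.8 330.3 167.4]
scene sweeper 0.8 [130.3 251.9 205.8 321.4]
scene sweeper 0.64 [271.  244.5 318.9 295.4]
scene tablet0 0.83 [116.5 347.6 138.9 365.8]
scene tablet0 0.77 [231.  332.4 246.3 352.1]
scene tablet0 0.77 [247.7 309.5 266.3 323.2]
scene tablet0 0.76 [268.6 296.9 286.6 313.5]
scene tablet0 0.71 [253.  325.7 272.7 340.4]
scene tablet0 0.5 [245.  230.2 263.7 247. ]
scene release_top 0.41 [361.7 155.8 368.7 162.6]
scene mast_grip 0.9 [330.1 139.6 360.7 201.9]
```

View pics/t_sw.png

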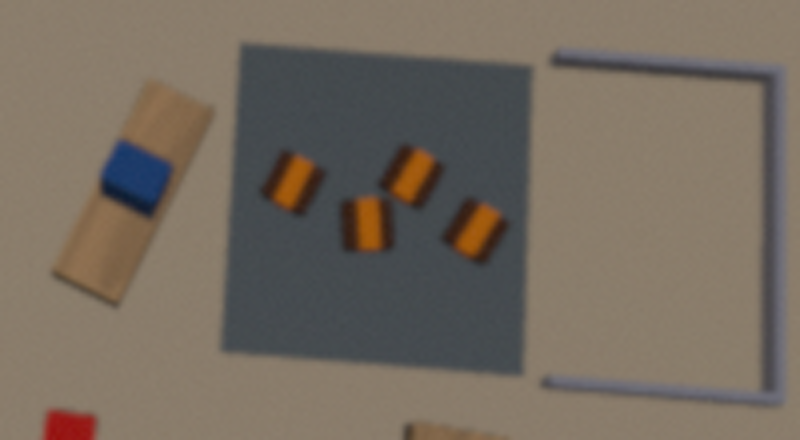

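View pics/t_mono.png

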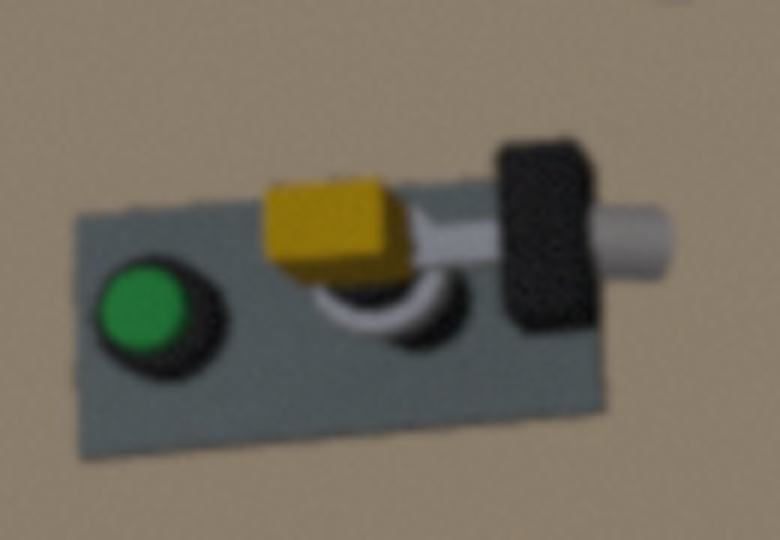

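View pics/s_mono.png

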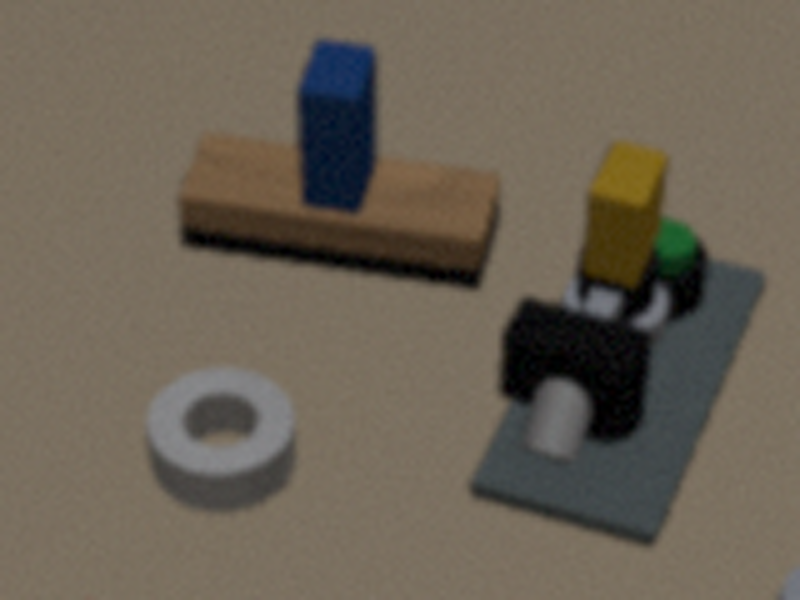

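Run:
```python
from h import *
c=r.camera("top")
f=lambda x,y,z: w(c,310+x/4,220+y/4,z)
P=np.array([f(*p,.028) for p in [(153,80),(214,106),(118,299),(53,270)]])
m=P.mean(0); print("sweeper",P.round(4).tolist(),"ctr",m.round(4))
ax=(P[0]-P[3]+P[1]-P[2])/2; print("len",np.linalg.norm(ax),np.linalg.norm(P[1]-P[0]),"ang",np.degrees(np.arctan2(ax[1],ax[0])))
# sweeper height effects: grip top corners
print("griptop",[f(*p,.088).round(4).tolist() for p in [(122,141),(172,160),(153,205),(103,184)]])
# pen
M=[(240,43),(532,66),(523,375),(221,351)]
Q=np.array([f(*p,0) for p in M]); print("mat",Q.round(4).tolist())
# local mat coords
loc=np.array([[95,255],[95,75],[-95,75],[-95,255]])/1000  # sign guess: image up is +x
# x axis of pen: z up, y -> world +y => x -> world +x
A=loc-loc.mean(0);B=Q[:,:2]-Q[:,:2].mean(0)
U,S,V=np.linalg.svd(A.T@B); R=(U@V).T
if np.linalg.det(R)<0: print("reflect")
o=Q[:,:2].mean(0)-R@loc.mean(0); th=np.degrees(np.arctan2(R[1,0],R[0,0]))
print("pen",o.round(4),"yaw",th, "res",(B-A@R.T).round(4).tolist())
print("wall in pts", [ (R.T@(f(*p,.025)[:2]-o)).round(4).tolist() for p in [(556,55),(780,70),(778,400),(547,382)]])
for p in [(294,182),(368,223),(413,175),(477,230)]:
    print("tab",(R.T@(f(*p,.014)[:2]-o)).round(4))
print("sweeper local",(R.T@(m[:2]-o)).round(4))
g=lambda x,y,z: w(c,155+x/6,210+y/6,z)
print("button",g(143,309,.053))
G=np.array([g(*p,.175) for p in [(267,187),(382,180),(384,250),(268,262)]]);print("griptop",G.round(4).tolist(),G.mean(0))
F=np.array([g(*p,.012) for p in [(78,215),(78,460),(605,410)]]);print("foot",F.round(4).tolist())
d=F[1]-F[2];print("yaw y",np.degrees(np.arctan2(d[1],d[0])))
c=r.camera("scene"); s=lambda x,y,z: w(c,230+x/5,110+y/5,z)
print("scene button",s(678,245,.053)); print("scene grip",np.mean([s(*p,.175) for p in [(617,146),(666,156),(645,208),(590,192)]],0))
```

```text
sweeper [[0.5917, -0.0202, 0.028], [0.5786, -0.0575, 0.028], [0.4596, -0.0086, 0.028], [0.4737, 0.0305, 0.028]] ctr [ 0.5259 -0.0139  0.028 ]
len 0.12855400397547062 0.039545171291519354 ang -22.80589049165503
griptop [[0.5415, -0.004, 0.088], [0.5328, -0.0327, 0.088], [0.5066, -0.0238, 0.088], [0.5163, 0.0049, 0.088]]
mat [[0.6254, -0.0725, 0.0], [0.6242, -0.2518, 0.0], [0.4359, -0.2509, 0.0], [0.4366, -0.0719, 0.0]]
pen [ 0.5297 -0.3268] yaw -0.27030630934435507 res [[-0.0005, -0.0003], [-0.0009, 0.0004], [0.0008, 0.0005], [0.0006, -0.0006]]
wall in pts [[0.0957, 0.0667], [0.0971, -0.0673], [-0.0991, -0.066], [-0.0994, 0.067]]
tab [0.008  0.2182]
tab [-0.0132  0.173 ]
tab [0.0179 0.1475]
tab [-0.0122  0.1082]
sweeper local [-0.0053  0.3129]
button [0.50578146 0.36833845 0.053     ]
griptop [[0.5324, 0.2912, 0.175], [0.5379, 0.2517, 0.175], [0.5133, 0.2479, 0.175], [0.5061, 0.2872, 0.175]] [0.52242041 0.2694781  0.175     ]
foot [[0.5485, 0.4137, 0.012], [0.4501, 0.3989, 0.012], [0.4855, 0.1929, 0.012]]
yaw y 99.75759957034074
scene button [0.51318089 0.36681938 0.053     ]
scene grip [0.52383406 0.26843909 0.175     ]
```

```bash
cat >> h.py <<'E'
from scipy.spatial.transform import Rotation as Ro
def goto(p,yaw=None):
    s=r.read_state(); R=Ro.from_quat(s["eef_rot"]); m=R.as_matrix()
    cur=np.degrees(np.arctan2(m[1,0],m[0,0])); print("t",round(s["time"],2),"pos",s["ee_pos"].round(4),"yaw",cur.round(2),"tilt z",m[:,2].round(4),"F",s["ft_force"].round(2),"w",round(s["width"],4))
    if yaw is None: yaw=cur
    print("turn wz",round(-np.radians((yaw-cur+180)%360-180),3))
    T=Ro.from_euler("z",yaw,degrees=True).as_matrix()@np.diag([1,-1,-1.])
    print("shift cm (after turn)",(100*T.T@(np.array(p)-s["ee_pos"])).round(2))
E
python3 - <<'E'
from h import *
goto([.526,-.014,.16],67.2)
c=r.camera("wrist");M=c["camera_from_world"];s=r.read_state()
print(Ro.from_quat(s["eef_rot"]).inv().apply(-M[:3,:3].T@M[:3,3]-s["ee_pos"]))
E
```

```text
t 0.85 pos [ 0.2818 -0.5579  0.2336] yaw 26.8 tilt z [ 1.e-04 -1.e-04 -1.e+00] F [-0.36  0.08  0.25] w 0.0873
turn wz -0.705
shift cm (after turn) [59.6   1.43  7.36]
[ 0.07219732 -0.00066674 -0.15251327]
```

```bash
python3 -m jog '[[0,0,0,0,0,-0.141,1],[0,0,0,0,0,-0.141,1],[0,0,0,0,0,-0.141,1],[0,0,0,0,0,-0.141,1],[0,0,0,0,0,-0.141,1],[4,0.1,0.5,0,0,0,1],[4,0.1,0.5,0,0,0,1],[4,0.1,0.5,0,0,0,1],[4,0.1,0.5,0,0,0,1],[4,0.1,0.5,0,0,0,1],[4,0.1,0.5,0,0,0,1],[4,0.1,0.5,0,0,0,1],[4,0.1,0.5,0,0,0,1],[4,0.1,0.5,0,0,0,1],[4,0.1,0.5,0,0,0,1],[4,0.1,0.5,0,0,0,1],[4,0.1,0.5,0,0,0,1],[4,0.1,0.5,0,0,0,1],[4,0.1,0.5,0,0,0,1]]'
python3 - <<'E'
from h import *
goto([.526,-.014,.073],67.2)
c=r.camera("wrist");crop(c,0,0,640,480,1,"w1.png")
E
```

```text
time: 3.28
ee_pos: [0.5123, -0.046, 0.1636]
eef_rot: [0.833, 0.553, 0.0, 0.0]
ft_force: [-0.1, -0.6, -0.3]
width: 0.0872
t 3.27 pos [ 0.5123 -0.046   0.1636] yaw 67.18 tilt z [ 6.e-04 -3.e-04 -1.e+00] F [-0.08 -0.55 -0.28] w 0.0872
turn wz -0.0
shift cm (after turn) [3.48 0.02 9.06]
```

View pics/w1.png

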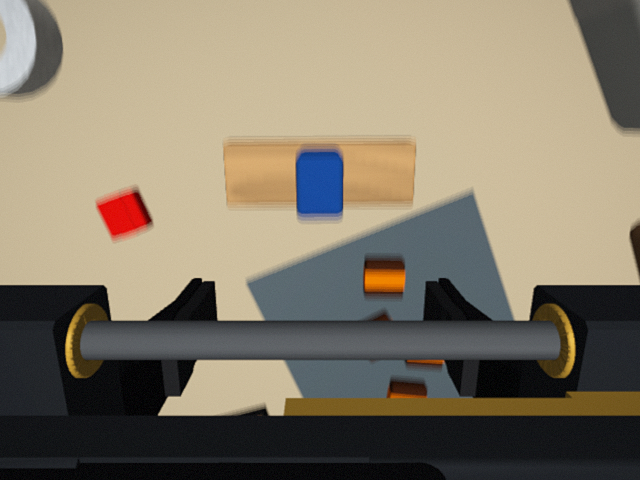

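The wrist picture shows the smallest sweeper (block 225–415 × 137–207 px) square to the jaws with the blue grip at (320,183). The three candidates in the top picture are (343,267), (185,343) and (421,366). The first is shortest, and lies 313 mm along the pen's +y.

Run:
```python
from h import *
c=r.camera("wrist")
b=c["frame"].astype(int); m=((b[:,:,2]>110)&(b[:,:,0]<70)).astype(np.uint8); m[250:]=0
ys,xs=np.where(m); print(xs.min(),xs.max(),ys.min(),ys.max())
print(w(c,(xs.min()+xs.max())/2,(ys.min()+ys.max())/2,.075))
print([w(c,u,v,.028).round(4).tolist() for u,v in [(225,141),(415,141),(415,207),(226,207)]])
crop(c,200,110,440,310,3,"w2.png")
goto([.526,-.014,.073],67.2)
```

```text
299 344 171 233
[ 0.52481131 -0.0136356   0.075     ]
[[0.4778, 0.0413, 0.028], [0.5953, -0.0072, 0.028], [0.5807, -0.0497, 0.028], [0.4588, 0.0006, 0.028]]
t 3.38 pos [ 0.5127 -0.0423  0.1634] yaw 67.54 tilt z [ 5.e-04  2.e-03 -1.e+00] F [-0.36  0.3   0.05] w 0.0869
turn wz 0.006
shift cm (after turn) [3.13 0.13 9.04]
```

View pics/w2.png

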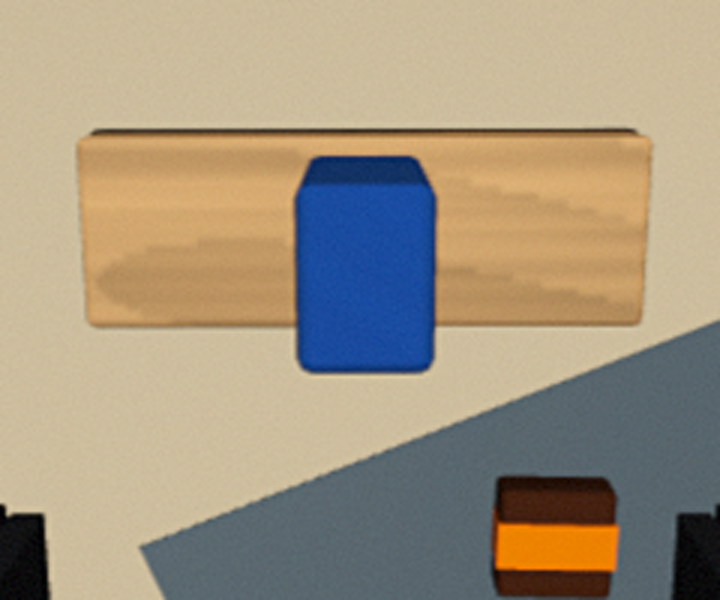

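```bash
python3 -m jog '[[1.5,0,1,0,0,0,1],[1.3,0.1,2,0,0,0,1],[0.3,0,2.5,0,0,0,1],[0,0,2.5,0,0,0,1],[0,0,2,0,0,0,1],[0,0,0.7,0,0,0,1],[0,0,0,0,0,0,1]]'
python3 - <<'E'
from h import *
goto([.526,-.014,.056],67.2)
E
```

```text
time: 4.25
ee_pos: [0.5247, -0.0192, 0.0567]
eef_rot: [0.833, 0.553, -0.0, -0.0]
ft_force: [0.4, 0.8, 0.8]
width: 0.0872
t 4.25 pos [ 0.5247 -0.0192  0.0567] yaw 67.18 tilt z [-2.e-04 -1.e-04 -1.e+00] F [0.39 0.79 0.82] w 0.0872
turn wz -0.0
shift cm (after turn) [ 0.53 -0.08  0.07]
```

Small correction, then grip.

```bash
python3 -m jog '[[0.5,-0.1,0,0,0,0,1],[0,0,0,0,0,0,-1],[0,0,0,0,0,0,-1],[0,0,0,0,0,0,-1],[0,0,0,0,0,0,-1],[0,0,0,0,0,0,-1],[0,0,0,0,0,0,-1]]' 35
python3 - <<'E'
from h import *
goto([.526,-.014,.056],90)
E
```

```text
time: 5.12
ee_pos: [0.5257, -0.0139, 0.0565]
eef_rot: [0.833, 0.553, -0.0, 0.0]
ft_force: [0.0, -0.0, 0.8]
width: 0.035
t 5.12 pos [ 0.5257 -0.0139  0.0565] yaw 67.2 tilt z [-0.e+00 -1.e-04 -1.e+00] F [ 0.05 -0.01  0.82] w 0.035
turn wz -0.398
shift cm (after turn) [-0.01  0.03  0.05]
```

```bash
python3 -m jog '[[0,0,0,0,0,0,-1],[0,0,0,0,0,0,-1],[0,0,0,0,0,0,-1]]'
python3 - <<'E'
from h import *
goto([.528,-.014,.0575],89.7)
E
```

```text
time: 5.5
ee_pos: [0.5258, -0.0139, 0.0566]
eef_rot: [0.833, 0.553, -0.0, 0.0]
ft_force: [0.4, -0.9, 0.2]
width: 0.0256
t 5.5 pos [ 0.5258 -0.0139  0.0566] yaw 67.2 tilt z [ 0.e+00 -1.e-04 -1.e+00] F [ 0.42 -0.93  0.16] w 0.0256
turn wz -0.393
shift cm (after turn) [-0.01  0.22 -0.09]
```

```bash
python3 -m jog '[[0,0,-0.1,0,0,0,-1],[0,0,0,0,0,-0.099,-1],[0,0,0,0,0,-0.099,-1],[0,0,0,0,0,-0.099,-1],[0,0,0,0,0,-0.097,-1],[0,0.2,0,0,0,0,-1],[0,0.2,0,0,0,0,-1],[0,0,0,0,0,0,-1]]'
python3 - <<'E'
from h import *
goto([.5295,-.265,.0575],89.73)
c=r.camera("wrist");crop(c,0,0,640,480,1,"w3.png")
c=r.camera("top");crop(c,310,190,510,330,4,"t3.png")
E
```

```text
time: 6.5
ee_pos: [0.5299, -0.0139, 0.0575]
eef_rot: [0.709, 0.705, 0.0, 0.0]
ft_force: [0.2, 0.6, -3.4]
width: 0.0261
t 6.5 pos [ 0.5299 -0.0139  0.0575] yaw 89.7 tilt z [ 1.e-04  0.e+00 -1.e+00] F [ 0.19  0.59 -3.36] w 0.0261
turn wz -0.001
shift cm (after turn) [-25.11   0.08   0.  ]
```

View pics/w3.png

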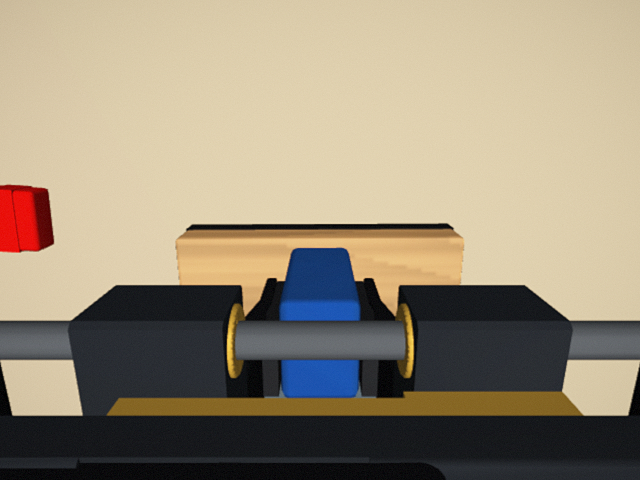

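View pics/t3.png

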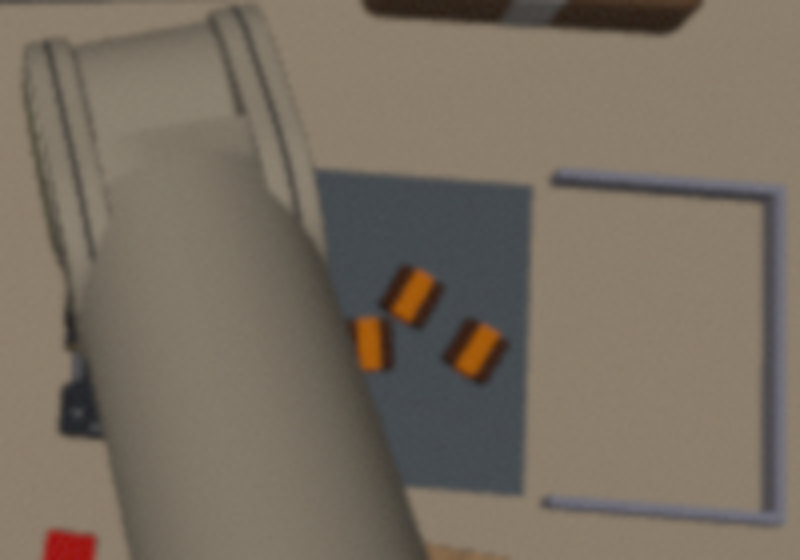

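```bash
python3 -m jog '[[-0.8,0,0,0,0,0,-1],[-1.4,0,0,0,0,0,-1],[-1.4,0,0,0,0,0,-1],[-1.4,0,0,0,0,0,-1],[-1.4,0.01,0,0,0,0,-1],[-1.4,0.01,0,0,0,0,-1],[-1.4,0.01,0,0,0,0,-1],[-1.4,0.01,0,0,0,0,-1],[-1.4,0.01,0,0,0,0,-1],[-1.4,0.01,0,0,0,0,-1],[-1.4,0.01,0,0,0,0,-1],[-1.4,0,0,0,0,0,-1],[-1.4,0,0,0,0,0,-1],[-1.4,0,0,0,0,0,-1],[-1.4,0,0,0,0,0,-1],[-1.4,0,0,0,0,0,-1],[-1,0,0,0,0,0,-1],[0,0,0,0,0,0,-1]]'
python3 - <<'E'
from h import *
goto([.5295,-.265,.0575],89.73)
c=r.camera("scene");crop(c,110,260,330,460,3,"s4.png")
c=r.camera("top");crop(c,310,190,510,330,4,"t4.png")
E
```

```text
time: 8.85
ee_pos: [0.5294, -0.243, 0.0575]
eef_rot: [0.709, 0.705, -0.0, 0.0]
ft_force: [0.2, 0.7, -3.4]
width: 0.0254
t 8.85 pos [ 0.5294 -0.243   0.0575] yaw 89.7 tilt z [-1.e-04 -3.e-04 -1.e+00] F [ 0.2   0.65 -3.44] w 0.0254
turn wz -0.001
shift cm (after turn) [-2.2   0.03 -0.  ]
```

View pics/s4.png

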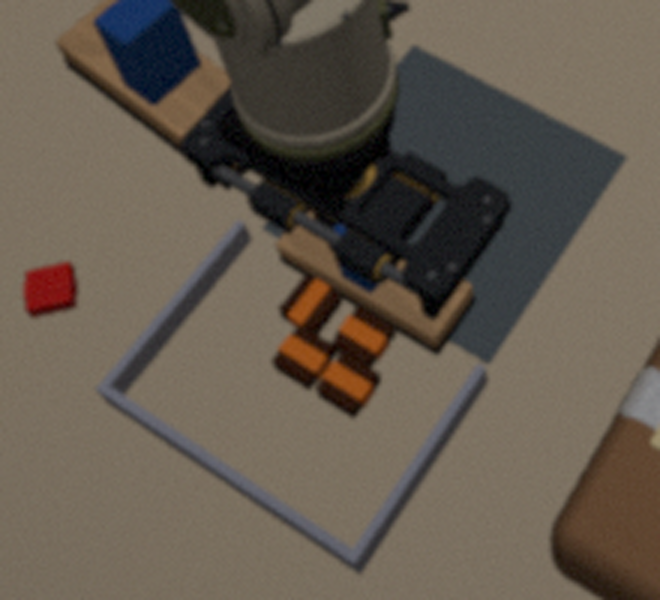

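View pics/t4.png

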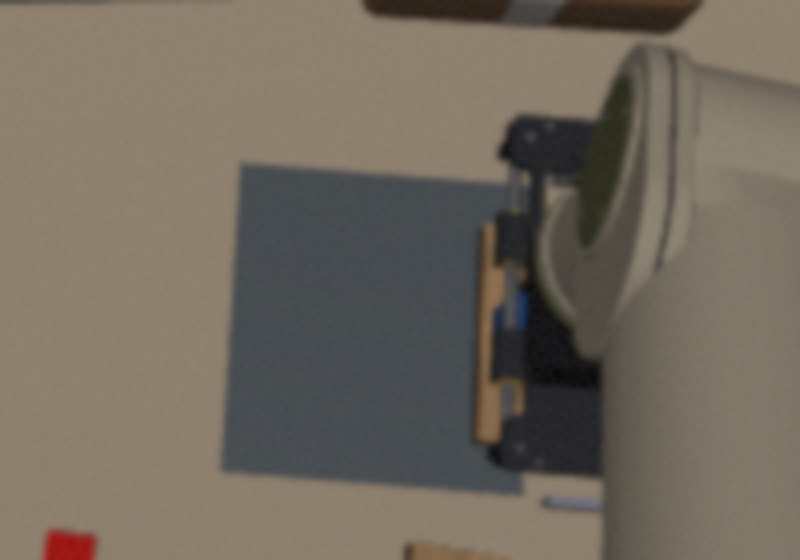

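```bash
python3 -m jog '[[-0.8,0,0,0,0,0,-1],[-1.2,0,0,0,0,0,-1],[-1.2,0,0,0,0,0,-1],[-0.8,0,0,0,0,0,-1],[-0.4,0,0,0,0,0,-1],[0,0,0,0,0,0,-1]]'
python3 - <<'E'
from h import *
goto([.5295,-.265,.0575],89.73)
c=r.camera("scene");crop(c,110,260,330,460,3,"s5.png")
E
```

```text
time: 9.7
ee_pos: [0.5293, -0.2862, 0.0575]
eef_rot: [0.709, 0.706, -0.0, 0.0]
ft_force: [-0.0, -0.1, -2.6]
width: 0.026
t 9.7 pos [ 0.5293 -0.2862  0.0575] yaw 89.75 tilt z [ 0.e+00 -1.e-04 -1.e+00] F [-0.05 -0.07 -2.62] w 0.026
turn wz 0.0
shift cm (after turn) [2.12 0.01 0.  ]
```

View pics/s5.png

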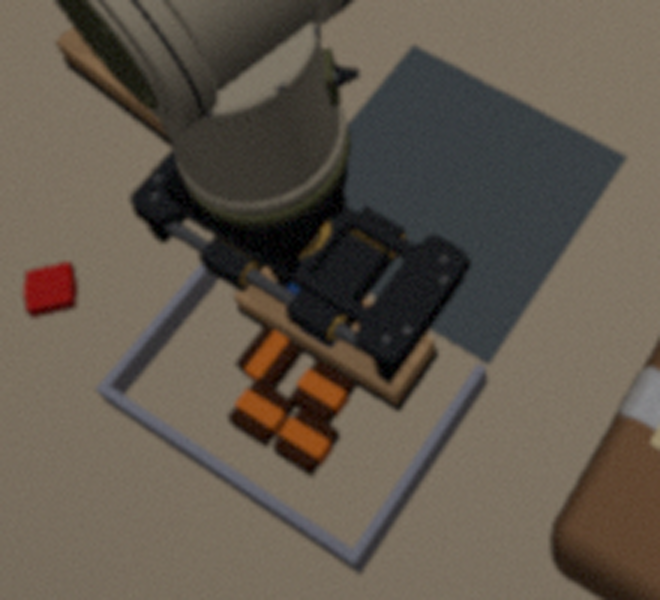

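```bash
python3 -m jog '[[1,0,0,0,0,0,-1],[2,0,0,0,0,0,-1],[2.5,0,0,0,0,0,-1],[2.5,0,0,0,0,0,-1],[2.5,0,0,0,0,0,-1],[2,0,0,0,0,0,-1],[1,0,0,0,0,0,-1],[0,0,0,0,0,0,-1],[0,0,0.05,0,0,0,-1],[0,0,0.05,0,0,0,-1],[0,0,0,0,0,0,-1]]'
```

```text
time: 11.12
ee_pos: [0.5299, -0.1516, 0.0565]
eef_rot: [0.709, 0.705, -0.0, 0.0]
ft_force: [-0.0, -0.1, -0.6]
width: 0.0257
```

```bash
python3 -m jog '[[0,0,0.03,0,0,0,-1],[0,0,0,0,0,0,-1],[0,0,0,0,0,0,1],[0,0,0,0,0,0,1],[0,0,0,0,0,0,1],[0,0,0,0,0,0,1],[0,0,0,0,0,0,1],[0,0,0,0,0,0,1],[0,0,-1,0,0,0,1],[0,0,-2.5,0,0,0,1],[0,0,-3.5,0,0,0,1],[0,0,-3.5,0,0,0,1],[0,0,-3.5,0,0,0,1],[0,0,0,0,0,0,1]]'
python3 - <<'E'
from h import *
goto([.508,.3675,.22],98.7)
c=r.camera("wrist");crop(c,0,0,640,480,1,"w6.png")
c=r.camera("scene");crop(c,110,230,370,430,3,"s6.png")
E
```

```text
time: 12.88
ee_pos: [0.5315, -0.151, 0.1998]
eef_rot: [0.708, 0.706, 0.001, 0.003]
ft_force: [-0.4, 0.6, -0.9]
width: 0.0873
t 12.88 pos [ 0.5315 -0.151   0.1998] yaw 89.78 tilt z [ 0.0052 -0.002  -1.    ] F [-0.37  0.61 -0.9 ] w 0.0873
turn wz -0.156
shift cm (after turn) [51.61  5.52 -2.02]
```

View pics/s6.png

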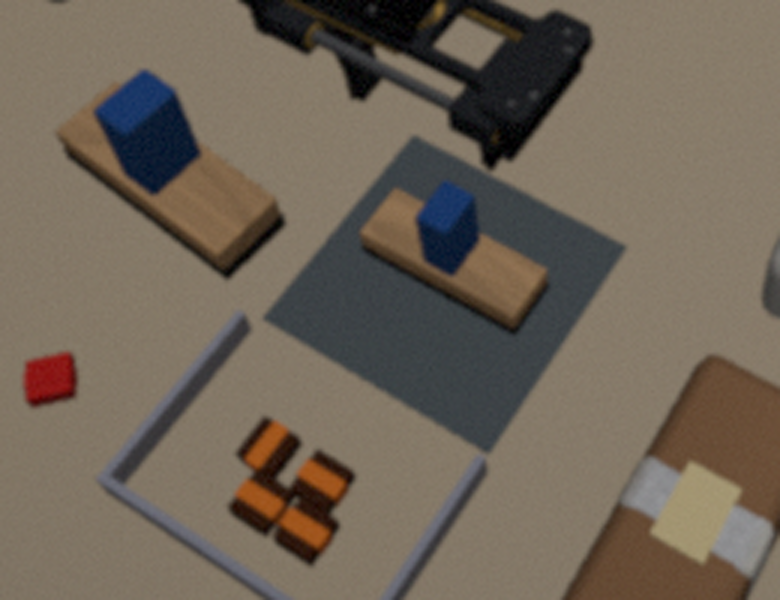

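View pics/w6.png

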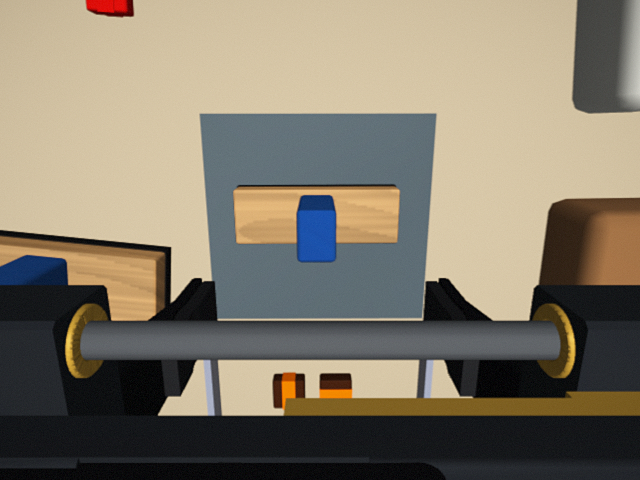

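```bash
python3 -m jog '[[0,0,-1.5,0,0,-0.078,-1],[0,0,-1.5,0,0,-0.078,-1],[4,0.46,-1,0,0,0,-1],[4,0.46,-1,0,0,0,-1],[4,0.46,-1,0,0,0,-1],[4,0.46,-1,0,0,0,-1],[4,0.46,0,0,0,0,-1],[4,0.46,0,0,0,0,-1],[4,0.46,0,0,0,0,-1],[4,0.46,0,0,0,0,-1],[0,0,0,0,0,0,-1],[0,0,0,0,0,0,-1]]' 20
python3 - <<'E'
from h import *
goto([.508,.3675,.22],98.7)
c=r.camera("wrist");crop(c,0,0,640,480,1,"w7.png")
for n in ["release_top","mast_grip"]:
    for d in r.search_frame(c,n): print(n,round(d["score"],2),np.round(d["rect"],1))
b=c["frame"].astype(int)
g=(b[:,:,1]>b[:,:,0]*1.6)&(b[:,:,1]>b[:,:,2]*1.6)&(b[:,:,1]>60)
ys,xs=np.where(g); print("green",xs.min(),xs.max(),ys.min(),ys.max()); print(w(c,xs.mean(),ys.mean(),.053))
E
```

```text
time: 14.48
ee_pos: [0.5177, 0.1702, 0.2654]
eef_rot: [0.651, 0.759, -0.001, -0.0]
ft_force: [-0.1, 0.8, -0.9]
width: 0.0003
t 14.47 pos [0.5177 0.1702 0.2654] yaw 98.7 tilt z [-1.4e-03 -7.0e-04 -1.0e+00] F [-0.11  0.8  -0.92] w 0.0003
turn wz -0.0
shift cm (after turn) [19.65  2.03  4.54]
mast_grip 0.67 [300.9  32.2 400.  235.3]Traceback (most recent call last):
  File "<stdin>", line 8, in <module>
    return umr_minimum(a, axis, None, out, keepdims, initial, where)
ValueError: zero-size array to reduction operation minimum which has no identity
```

View pics/w7.png

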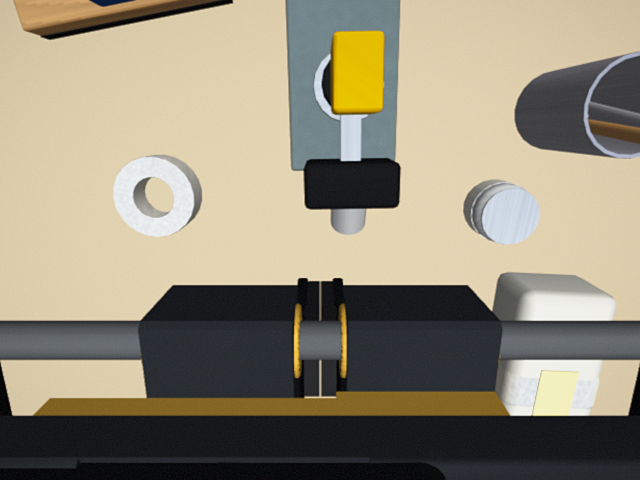

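```bash
python3 -m jog '[[4,0.4,0,0,0,0,-1],[4,0.4,0,0,0,0,-1],[3,0.4,0,0,0,0,-1],[0,0,0,0,0,0,-1],[0,0,0,0,0,0,-1]]' 20
python3 - <<'E'
from h import *
c=r.camera("wrist");crop(c,0,0,640,480,1,"w8.png")
b=c["frame"].astype(int)
g=(b[:,:,1]>b[:,:,0]*1.6)&(b[:,:,1]>b[:,:,2]*1.4)&(b[:,:,1]>60)
ys,xs=np.where(g); print("green",xs.min(),xs.max(),ys.min(),ys.max()); p=w(c,(xs.min()+xs.max())/2,(ys.min()+ys.max())/2,.053);print(p)
ye=(b[:,:,0]>180)&(b[:,:,2]<40)&(b[:,:,1]>130);ye[270:]=0; ys,xs=np.where(ye); q=w(c,(xs.min()+xs.max())/2,(ys.min()+ys.max())/2,.175); print("yel",xs.min(),xs.max(),ys.min(),ys.max(),q)
for v in [(333,32),(383,32),(383,108),(333,108)]: pass
goto([p[0],p[1],.10],98.7)
E
```

```text
time: 15.25
ee_pos: [0.5136, 0.2801, 0.266]
eef_rot: [0.652, 0.758, -0.0, 0.0]
ft_force: [-0.3, 0.9, -0.4]
width: 0.0007
green 309 347 81 120
[0.50614112 0.37107855 0.053     ]
yel 311 355 214 269 [0.52048023 0.28538672 0.175     ]
t 15.3 pos [0.5137 0.2799 0.2661] yaw 98.58 tilt z [ 2.e-04 -9.e-04 -1.e+00] F [ 0.75 -0.83 -0.98] w 0.0006
turn wz -0.002
shift cm (after turn) [ 9.13  0.63 16.61]
```

View pics/w8.png

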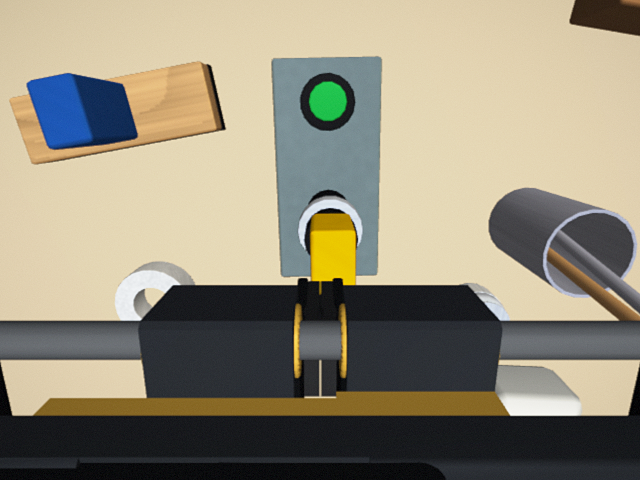

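Run:
```python
from h import *
c=r.camera("wrist")
for u,v in [(136,136),(125,82),(28,82),(95,150)]: print(w(c,u,v,.09).round(3),w(c,u,v,.12).round(3))
c=r.camera("top")
for u,v in [(164,337),(187,334),(165,352),(195,349)]: print("top",w(c,u,v,.1).round(3))
```

```text
[0.365 0.321 0.09 ] [0.378 0.324 0.12 ]
[0.356 0.359 0.09 ] [0.369 0.359 0.12 ]
[0.285 0.348 0.09 ] [0.305 0.349 0.12 ]
[0.335 0.306 0.09 ] [0.35 0.31 0.12]
top [0.333 0.361 0.1  ]
top [0.343 0.312 0.1  ]
top [0.302 0.354 0.1  ]
top [0.313 0.291 0.1  ]
```

```bash
python3 -m jog '[[3,0.2,0,0,0,0,-1],[3,0.2,0,0,0,0,-1],[3,0.15,0,0,0,0,-1],[0,0,3,0,0,0,-1],[0,0,4,0,0,0,-1],[0,0,4,0,0,0,-1],[0,0,4,0,0,0,-1],[0,0,3,0,0,0,-1],[0,0,0,0,0,0,-1],[0,0,0,0,0,0,-1]]' 20
python3 - <<'E'
from h import *
goto([.507,.370,.064],98.7)
c=r.camera("wrist");crop(c,200,100,440,340,2.5,"w9.png")
E
```

```text
time: 16.65
ee_pos: [0.5056, 0.3714, 0.0877]
eef_rot: [0.652, 0.759, 0.001, 0.0]
ft_force: [0.5, -0.4, 0.6]
width: 0.0002
t 16.65 pos [0.5056 0.3714 0.0877] yaw 98.66 tilt z [ 1.4e-03  9.0e-04 -1.0e+00] F [ 0.51 -0.41  0.62] w 0.0002
turn wz -0.001
shift cm (after turn) [-0.16  0.11  2.37]
```

View pics/w9.png

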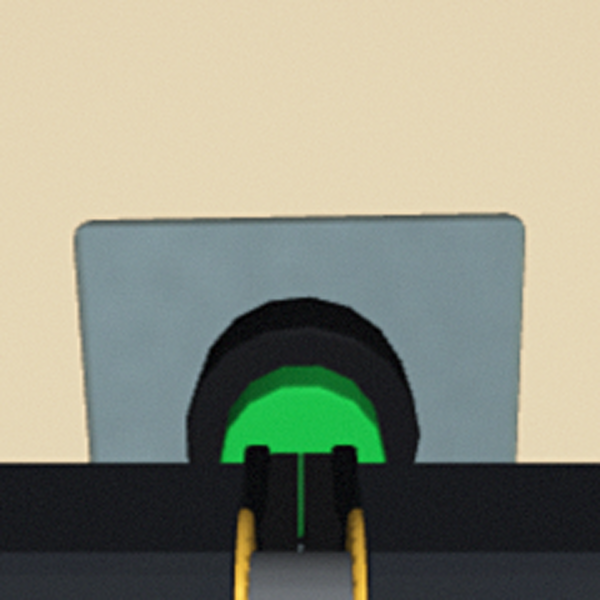

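Fingers centred on the green button (crop x≈303, jaws ≈301). Press.

```bash
python3 -m jog '[[-0.1,0.1,1,0,0,0,-1],[0,0,1,0,0,0,-1],[0,0,0.4,0,0,0,-1],[0,0,0.2,0,0,0,-1],[0,0,0.2,0,0,0,-1],[0,0,0.2,0,0,0,-1],[0,0,0,0,0,0,-1],[0,0,0,0,0,0,-1]]' 20
```

```text
time: 17.7
ee_pos: [0.5061, 0.3704, 0.0565]
eef_rot: [0.651, 0.759, 0.0, 0.0]
ft_force: [-1.1, -2.9, 5.4]
width: 0.0006
```

```bash
python3 -m jog '[[0,0,0.1,0,0,0,-1],[0,0,0.05,0,0,0,-1],[0,0,0,0,0,0,-1]]';python3 -m jog '[[0,0,0.05,0,0,0,-1],[0,0,0,0,0,0,-1]]'
```

```text
time: 18.08
ee_pos: [0.5062, 0.3705, 0.0564]
eef_rot: [0.651, 0.759, 0.0, 0.001]
ft_force: [-5.6, -6.7, 17.4]
width: 0.0002
time: 18.32
ee_pos: [0.5062, 0.3705, 0.0564]
eef_rot: [0.651, 0.759, 0.0, 0.001]
ft_force: [-6.2, -9.3, 22.3]
width: 0.0003
```

```bash
python3 -m jog '[[0,0,-1,0,0,0,-1],[0,0,-3,0,0,0,-1],[0,0,-4,0,0,0,-1],[0,0,-4,0,0,0,-1],[0,0,-4,0,0,0,-1],[0,0,-4,0,0,0,-1],[0,0,-1,0,0,0,-1],[-4,-0.4,0,0,0,0,1],[-4,-0.4,0,0,0,0,1],[-4,-0.4,0,0,0,0,1],[-4,-0.4,0,0,0,0,1],[-4,-0.4,0,0,0,0,1],[-1,0,0,0,0,0,1],[0,0,0,0,0,0,1],[0,0,0,0,0,0,1]]' 20
python3 - <<'E'
from h import *
c=r.camera("wrist");crop(c,0,0,640,480,1,"w10.png")
b=c["frame"].astype(int)
ye=(b[:,:,0]>150)&(b[:,:,2]<50)&(b[:,:,1]>110);ye[270:]=0; ys,xs=np.where(ye); print("yel",xs.min(),xs.max(),ys.min(),ys.max())
for z in (.175,): print(w(c,(xs.min()+xs.max())/2,(ys.min()+ys.max())/2,z), [w(c,u,v,z).round(4).tolist() for u,v in [(xs.min(),ys.min()),(xs.max(),ys.max())]])
goto([.522,.270,.21],98.7)
E
```

```text
time: 20.2
ee_pos: [0.5176, 0.1616, 0.2641]
eef_rot: [0.651, 0.759, 0.0, -0.0]
ft_force: [-0.0, -0.3, 0.4]
width: 0.0721
yel 337 387 13 95
[0.52260898 0.27234944 0.175     ] [[0.5062, 0.2898, 0.175], [0.5399, 0.2541, 0.175]]
t 20.25 pos [0.5176 0.1616 0.2641] yaw 98.85 tilt z [-3.e-04  7.e-04 -1.e+00] F [0.22 0.66 0.67] w 0.0761
turn wz 0.003
shift cm (after turn) [10.65  2.08  5.41]
```

View pics/w10.png

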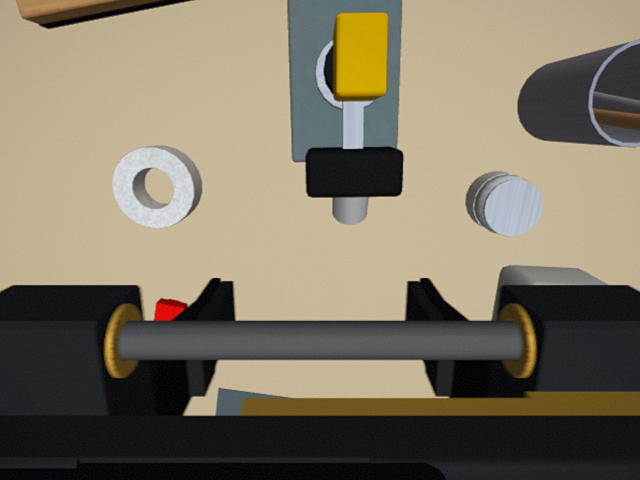

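Run:
```python
from h import *
c=r.camera("top"); print(w(c,222,168,.11),w(c,224,152,.2)); crop(c,160,110,340,290,4,"t11.png")
c=r.camera("scene"); print(w(c,433,170,.2),w(c,440,180,.2)); 
goto([.5225,.2705,.149],98.7)
```

```text
[0.72056849 0.28188589 0.11      ] [0.72322925 0.25809507 0.2       ]
[0.71499836 0.25341467 0.2       ] [0.738945   0.23221809 0.2       ]
t 20.35 pos [0.5177 0.1612 0.2641] yaw 98.83 tilt z [-1.e-04  5.e-04 -1.e+00] F [-0.08  0.35  0.47] w 0.0829
turn wz 0.002
shift cm (after turn) [10.73  2.13 11.51]
```

View pics/t11.png

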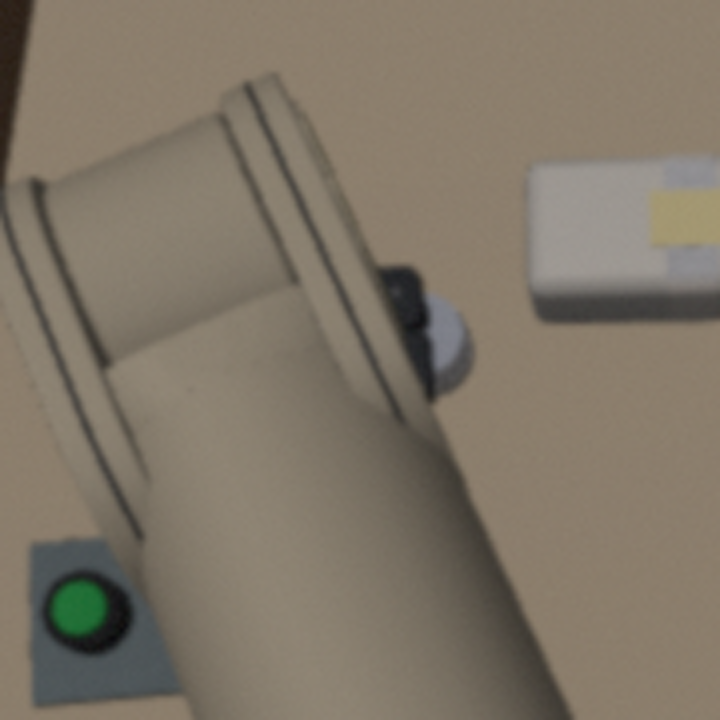

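```bash
python3 -m jog '[[3,0.6,0,0,0,0,1],[4,0.8,0,0,0,0,1],[3.7,0.7,0,0,0,0,1],[0,0,1,0,0,0,1],[0,0,0,0,0,0,1],[0,0,0,0,0,0,1]]' 20
python3 - <<'E'
from h import *
goto([.5225,.2705,.149],98.7)
E
```

```text
time: 21.1
ee_pos: [0.523, 0.2678, 0.2543]
eef_rot: [0.652, 0.758, -0.0, 0.0]
ft_force: [-0.1, 0.1, 0.7]
width: 0.0872
t 21.1 pos [0.523  0.2678 0.2543] yaw 98.63 tilt z [ 2.e-04 -6.e-04 -1.e+00] F [-0.15  0.14  0.7 ] w 0.0872
turn wz -0.001
shift cm (after turn) [ 0.27 -0.   10.53]
```

```bash
python3 -m jog '[[0.3,0,2,0,0,0,1],[0,0,3,0,0,0,1],[0,0,3,0,0,0,1],[0,0,2,0,0,0,1],[0,0,0.5,0,0,0,1],[0,0,0,0,0,0,1],[0,0,0,0,0,0,-1],[0,0,0,0,0,0,-1],[0,0,0,0,0,0,-1],[0,0,0,0,0,0,-1],[0,0,0,0,0,0,-1],[0,0,0,0,0,0,-1],[0,0,0,0,0,0,-1],[0,0,0,0,0,0,-1],[0,0,0,0,0,0,-1],[0,0,0,0,0,0,-1]]' 45
```

```text
time: 23.1
ee_pos: [0.5225, 0.2718, 0.1493]
eef_rot: [0.651, 0.759, 0.0, 0.0]
ft_force: [5.3, 0.9, -1.8]
width: 0.0277
```

```bash
python3 -m jog '[[0,0.05,0,0,0,0,-1],[0,0,-0.5,0,0,0,-1],[0,0,-1,0,0,0,-1],[0,0,-1,0,0,0,-1],[0,0,-1,0,0,0,-1],[0,0,-0.5,0,0,0,-1],[0,0,0,0,0,0,-1]]'; python3 -m jog '[[0,0,-0.7,0,0,0,-1],[0,0,-0.7,0,0,0,-1],[0,0,-0.7,0,0,0,-1],[0,0,0,0,0,0,-1]]'
```

```text
time: 23.98
ee_pos: [0.5225, 0.2718, 0.1894]
eef_rot: [0.651, 0.759, -0.0, 0.0]
ft_force: [2.7, 1.0, -4.6]
width: 0.0278
time: 24.48
ee_pos: [0.5225, 0.2719, 0.2106]
eef_rot: [0.651, 0.759, -0.0, 0.0]
ft_force: [3.7, 0.3, -5.0]
width: 0.0277
```

```bash
python3 -m jog '[[0,0,-0.8,0,0,0,-1],[0,0,-0.8,0,0,0,-1]]'
python3 - <<'E'
from h import *
c=r.camera("scene");crop(c,280,60,440,220,4,"s12.png")
goto([.5225,.2718,.2593])
E
```

```text
time: 24.72
ee_pos: [0.5225, 0.2718, 0.2265]
eef_rot: [0.651, 0.759, -0.0, -0.0]
ft_force: [3.7, 1.2, -6.6]
width: 0.0278
t 24.77 pos [0.5226 0.272  0.2277] yaw 98.71 tilt z [ 5.e-04  1.e-04 -1.e+00] F [ 0.61 -1.28 -5.25] w 0.0278
turn wz -0.0
shift cm (after turn) [-0.02 -0.02 -3.16]
```

View pics/s12.png

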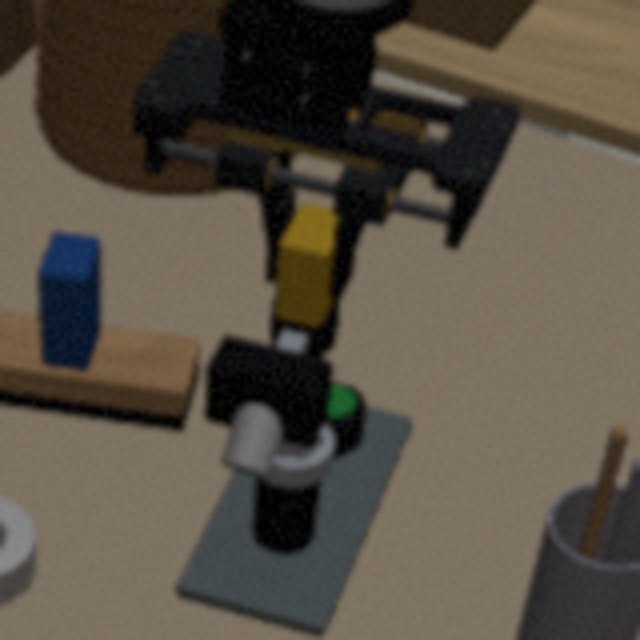

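Run:
```python
from h import *
c=r.camera("scene")
for z in (.175,.22,.235,.253): print(z,np.round(((np.array(px(c,[.5222,.271,z]))-[280,60])*4),0))
```

```text
0.175 [303. 337.]
0.22 [310. 274.]
0.235 [312. 252.]
0.253 [315. 225.]
```

```bash
python3 -m jog '[[0,0,-0.8,0,0,0,-1],[0,0,-0.8,0,0,0,-1],[0,0,-0.8,0,0,0,-1],[0,0,-0.6,0,0,0,-1],[0,0,-0.2,0,0,0,-1],[0,0,-0.1,0,0,0,-1],[0,0,0,0,0,0,-1]]' 55; python3 -m jog '[[0,0,-0.1,0,0,0,-1],[0,0,0,0,0,0,-1]]'
```

```text
time: 25.7
ee_pos: [0.5226, 0.2719, 0.2593]
eef_rot: [0.651, 0.759, -0.0, 0.0]
ft_force: [2.7, 0.8, -5.2]
width: 0.0273
time: 25.95
ee_pos: [0.5225, 0.2717, 0.2595]
eef_rot: [0.651, 0.759, -0.0, -0.0]
ft_force: [5.0, 0.7, -13.9]
width: 0.0275
```

```bash
python3 -m jog '[[0,0,-0.05,0,0,0,-1],[0,0,0,0,0,0,-1],[0,0,0,0,0,0,-1],[0,0,0,0,0,0,-1]]'
python3 - <<'E'
from h import *
c=r.camera("scene");crop(c,280,30,440,210,3.3,"s13.png");crop(c,0,0,640,480,1.2,"s13f.png")
print([(z,np.round(((np.array(px(c,[.5222,.271,z]))-[280,30])*3.3),0)) for z in (.27,.285)])
goto([.5225,.2718,.2593])
E
```

```text
time: 26.45
ee_pos: [0.5224, 0.2717, 0.2597]
eef_rot: [0.651, 0.759, -0.001, -0.0]
ft_force: [6.2, 1.6, -19.2]
width: 0.0279
[(0.27, array([262., 263.])), (0.285, array([264., 243.]))]
t 26.5 pos [0.5224 0.2717 0.2597] yaw 98.71 tilt z [-1.1e-03 -4.0e-04 -1.0e+00] F [  4.73   2.36 -18.34] w 0.0276
turn wz -0.0
shift cm (after turn) [0.01 0.01 0.04]
```

View pics/s13.png

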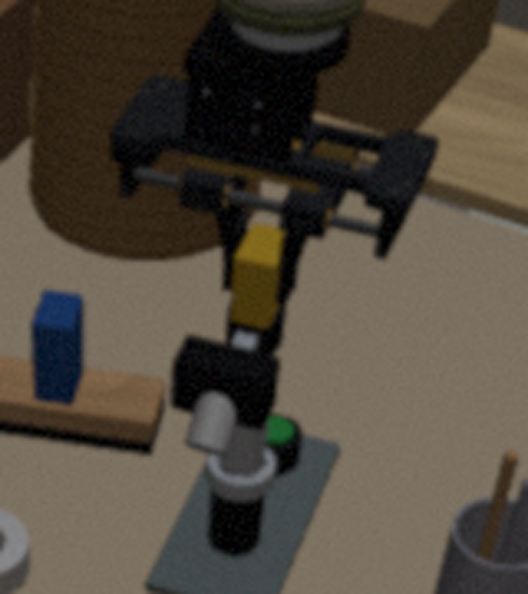

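View pics/s13f.png

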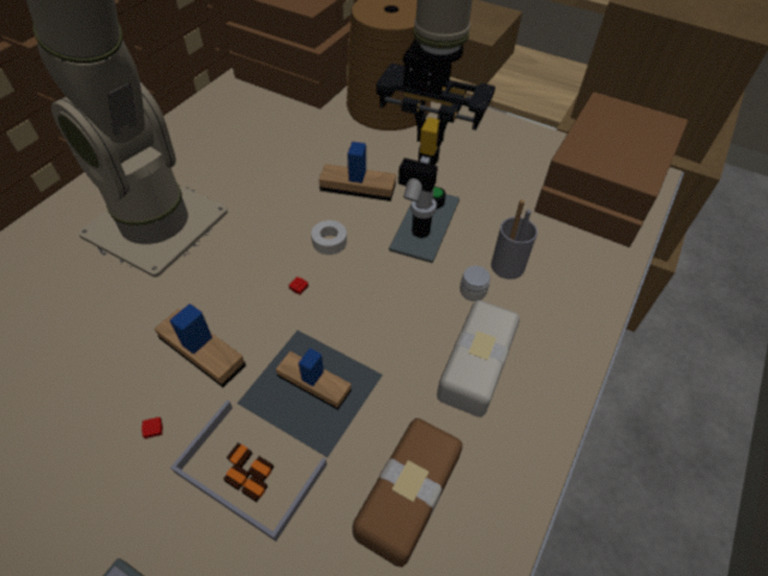

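The crop shows the yellow grip's top face near (263,240), where the calibration puts it at 285 mm, which is full extension. The full view shows the four tablets in the pen, the sweeper upright on the mat and the bystanders where they were.

```bash
python3 -c "
from bench import r
print(r.close_job(), r.read_state()['time'])"
```

```text
the job is handed in; nothing more can be done
the job is handed in; nothing more can be done
```

The job is done and handed in at about 26.5 s of the 64 s allowed; no verdict was reported.

- **Tablets and sweeper:** I swept all four tablets into the pen with the smallest sweeper, then pulled it back and let go of it upright on the mat. The last picture shows the tablets inside the pen and the sweeper standing. The parcels, label roll, tin and tong cup look unmoved.
- **Release button:** I pressed it until it bottomed out, with about 22 N on the tool.
- **Monopod:** I drew the yellow grip up 110 mm to a solid stop and handed in still holding it, pulling about 19 N. The scene picture puts the grip's top near 285 mm, so both sections are out and nothing slipped in the jaws.
- **Readings that disagreed:** While the lower section was moving, I read only 5 to 7 N instead of the expected 8 to 12 N. The travel and the pictures still agreed with full extension. A sideways force of about 5 N stayed on the grip.

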